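# Fold down the retaining tabs along a cap tray's seam

### The job

Take the stylus out of its fork and run its tip slowly (about 20 mm/s) along the L-shaped seam of the cap tray, from the start round the corner to the end, in one pass without lifting off, pressing firmly enough that all five raised tabs are folded flat in turn, yet never hard enough to jam the sprung tray against its bottom stop. Touch the tray with the stylus only, then hang the stylus back upright in its fork with its collar resting on the prongs and let go. Leave the other things on the bench where they are.

Things in the scene. Friction and masses are not known exactly. Their poses are not given: they have to be found in the camera images.
- nest: grey base block, 190 x 190 x 20 mm, fixed. Origin: centre of its underside, z up. On it stands a 180 x 180 mm tray with 16 ring caps (tops 13 mm above the seam floor) and an L-shaped seam, a groove 14 mm wide, 4 mm deep along two edges. The tray is sprung: it stays still up to about 1 N, then sinks 1 mm per further 0.9 N and meets a hard stop after 8 mm (about 8 N)
- seam_start (a point): start of the seam on its centre line; the groove's closed end lies 17 mm before it and the next 20 mm are free of tabs. Fixed to the nest's base, same axes. x, y are true; z is the lowest possible seam floor, 50 mm above the bench: a jack holds the floor 0 to 14 mm higher, differently each time and not reported, so find it by touch
- seam_corner (a point): the seam's corner on its centre line, 115 mm from seam_start along the nest's -y (z as for seam_start)
- seam_end (a point): end of the path, 90 mm from seam_corner along the nest's +x (z as for seam_start); the closed end of the groove lies 15 mm further
- tab1 (a joint): steel tab 1, 18 mm long, 10 mm wide, 2 mm thick, hinged across the seam with its hinge 20 mm from seam_start towards seam_corner; its free end points onward along the path. Joint value: 0 = lying flat in the seam, positive = free end raised (rad); starts near 0.25. The hinge is stiff and stays where it is left: about 3 N at the free end folds it, more nearer the hinge
- tab2 (a joint): steel tab 2, 18 mm long, 10 mm wide, 2 mm thick, hinged across the seam with its hinge 50 mm from seam_start towards seam_corner; its free end points onward along the path. Joint value: 0 = lying flat in the seam, positive = free end raised (rad); starts near 0.25. The hinge is stiff and stays where it is left: about 3 N at the free end folds it, more nearer the hinge
- tab3 (a joint): steel tab 3, 18 mm long, 10 mm wide, 2 mm thick, hinged across the seam with its hinge 80 mm from seam_start towards seam_corner; its free end points onward along the path. Joint value: 0 = lying flat in the seam, positive = free end raised (rad); starts near 0.25. The hinge is stiff and stays where it is left: about 3 N at the free end folds it, more nearer the hinge
- tab4 (a joint): steel tab 4, 18 mm long, 10 mm wide, 2 mm thick, hinged across the seam with its hinge 20 mm from seam_corner towards seam_end; its free end points onward along the path. Joint value: 0 = lying flat in the seam, positive = free end raised (rad); starts near 0.25. The hinge is stiff and stays where it is left: about 3 N at the free end folds it, more nearer the hinge
- tab5 (a joint): steel tab 5, 18 mm long, 10 mm wide, 2 mm thick, hinged across the seam with its hinge 50 mm from seam_corner towards seam_end; its free end points onward along the path. Joint value: 0 = lying flat in the seam, positive = free end raised (rad); starts near 0.25. The hinge is stiff and stays where it is left: about 3 N at the free end folds it, more nearer the hinge
- stylus: upright loose stylus, 95 mm long, 90 g. Origin: its lowest point, the tip; z up along it. A steel ball tip and stem 8 mm across (0 to 40 mm), a steel collar 36 mm across (40 to 45 mm), then a black square handle 26 x 26 mm (45 to 95 mm; faces square to its x and y axes)
- stylus_collar (a point): centre of the underside of the stylus's collar, 40 mm above the tip
- stylus_grip (a point): middle of the stylus's handle, where to hold it, 68 mm above the tip
- rest: dark steel fork stand, fixed; footprint 100 x 90 mm, 65 mm high. Two level prongs 60 mm long along its x, with an open slot 16 mm wide between them, closed by a post on its +x side and open to its -x side and upward. Origin: centre of the slot on the bench
- rest_seat (a point): point in the slot, level with the prongs' tops (65 mm above the bench), where the centre of the collar's underside sits when the stylus hangs
- bowl: bystander: steel bowl, 144 mm across, 50 mm high; origin under its centre
- oiler: bystander: blue plastic squeeze bottle, 44 mm across, 110 mm high; origin under its centre
- brush: bystander: hand brush lying on the bench
- cap_a: bystander: loose ring cap, 26 mm across, 14 mm high
- cap_b: bystander: loose ring cap, 26 mm across, 14 mm high
Mind the look-alikes: they are no part of the job. Leave any green look-alike of the stylus alone.

How it is judged:
On the way, in this order (a step that is already met when the one before it is completed fails the run):
1. tab 1 is folded flat under the stylus (value of joint tab1 below 0.08 rad and contact force between stylus and nest above 0.5 N), for 0.05 s.
2. tab 2 is folded flat under the stylus (value of joint tab2 below 0.08 rad and contact force between stylus and nest above 0.5 N), for 0.05 s.
3. tab 3 is folded flat under the stylus (value of joint tab3 below 0.08 rad and contact force between stylus and nest above 0.5 N), for 0.05 s.
4. tab 4 is folded flat under the stylus (value of joint tab4 below 0.08 rad and contact force between stylus and nest above 0.5 N), for 0.05 s.
5. tab 5 is folded flat under the stylus (value of joint tab5 below 0.08 rad and contact force between stylus and nest above 0.5 N), for 0.05 s.
At the end, for the whole second after the job is handed in: All five tabs lie flat (below 0.08 rad) and the stylus hangs at rest in its fork: collar within 15 mm of the seat sideways and 4 mm in height, within 0.12 rad of upright, released (value of joint each of tab1, tab2, tab3, tab4, tab5 below 0.08 rad and horizontal distance between stylus_collar and rest_seat below 0.015 m and z of stylus_collar in the frame of rest_seat between -0.004 and 0.004 m and angle between stylus's own z axis and vertical below 0.12 rad and linear speed of stylus below 0.02 m/s); the robot touches nothing.
It fails at once if the stylus presses on the tray or nest with more than 20 N (contact force between stylus and nest above 20 N).
It fails at once if the fingers or arm touch the nest or tray (contact force between any of the fingers, the arm and nest above 0.5 N).
It fails at once if the stylus moves faster than 80 mm/s between folding the first and the last tab (value of joint tab1 below 0.08 rad and value of joint tab5 above 0.12 rad and linear speed of stylus above 0.08 m/s).
It fails at once if the tip is lifted out of the seam between folding the first and the last tab (more than 22 mm above the seam sites) (value of joint tab1 below 0.08 rad and value of joint tab5 above 0.12 rad and z of stylus in the frame of seam_start above 0.022 m).
It fails at once if a bystander is moved by more than 20 mm (distance of any of bowl, oiler, brush, cap_a, cap_b from where it was at the start of the episode above 0.02 m).
It also fails if it takes over 64 s, if anything falls off the work surface, if the arm or the gripper's body presses on something with over 40 N, if the wrist force passes 120 N, or if a joint passes its speed limit or range.

### The arm

A 6-joint arm with a two-finger parallel gripper is mounted at the origin on the work surface. World frame = base frame: x ahead of the robot, y to its left, z up, the work surface at z = 0. Lengths are in m, angles in rad, forces in N, time in s.
With the tool pointing down it reaches from about 0.3 to 0.775 m from the base axis. Payload 14.6 kg.
Tool frame: the origin (TCP) lies at the very end of the fingers, on their centre line; the grasp point (between the pads) lies 19 mm behind it; z points along the fingers, y is the line along which they close (so a half turn about z gives the same grasp; the last joint's range is limited). The gripper opens to 85 mm and grips with 20 to 120 N. Pads are 22 mm wide; open, the fingers measure 114 mm over their backs; the gripper's body (76 mm by 85 mm) begins 54 mm behind the grasp point. The pads swing forward as they close: fully open they stand 13 mm farther back than shut.
Start: joints at [1.198, 0.3, 1.521, -0, 1.321, -0.067], TCP at [0.166, 0.524, 0.231] pointing down, gripper open.
Joint ranges: [-3.03, 3.03], [-0.79, 2.21], [0.23, 2.52], [-1.04, 4.18], [0, 3.07], [-2.55, 2.55]. Speed limits (rad/s): [2.22, 2.22, 2.57, 3.14, 3.14, 3.14].

### API

Orientations are given as [roll, pitch, yaw] about the fixed x, y, z axes, in that order (R = Rz(yaw) Ry(pitch) Rx(roll)).
In Python, from rig import bot gives the robot as it stands.
- The arm moves only by the tool step_arm, never from a script. Its arguments are lists of equal length, an entry for each row: "slide": the shift along the tool's x, y, z scaled (see below), a list of three; "twist": the turn, a rotation vector about the tool's x, y, z scaled (see below), a list of three; "gripper": the opening, from 0 (shut) to 1 (fully open). A call has 1 to 20 rows; each row shifts and turns the commanded pose from where the row before left it, along the tool's axes as they then stand; what a row does not reach is not made up. The controller multiplies each number of a shift by 0.03 m and each number of a turn by 0.08 rad. A row lasts 1/8 s, in which the tool goes at most 62.5 mm and 10.7 degrees, less where a joint would pass 70% of its speed; a pose out of reach is approached as far as the arm can. A call with a number of a shift or a turn outside -1 to 1 is refused whole. A call with a gripper value outside its range is refused whole. The fingers move at their own pace and stop on an object; the grip force is fixed at half the most. Time passes only in rows, so rows that do not move let the fingers close. It gives the time, the measured TCP pose, the force, the opening and the grip force at its end, in the units of the state.
- bot.sense(): the state, without advancing time (a new reading comes with each control period).
- bot.snapshot(name): name is "scene" or "top" or "wrist"; returns a dict with "color" (384x512x3 uint8, blue, green, red), "range_z" (384x512 float32, m along the optical axis (not along the pixel's ray), 0 where there is no reading), "K" (3x3 intrinsics, pixels), "R" (3x3) and "t" (3): a world point X has camera coordinates R X + t. Camera axes: x right, y down, z forward; pixel columns grow to the right and rows downward; lengths in m; the calibration is good to about 2 mm. A picture is of the moment at which its call begins.
- bot.job_done(): hands the job in; it is judged then, once.
Trained networks look in the newest picture that a camera, given by its name, has taken for a name from the list of things; names that differ only in an ending like _2 or _b are one class to them, and where a whole thing is asked for, a point or a joint stands for the part that bears it (a point fixed in the world has none). Each returns a list of dicts, best first, with "conf" (0 to 1); they miss things now and then, are a little off and sometimes report something else, mostly with a low value. They report only what shows in the picture. A call takes as long as a camera call. They do not tell look-alikes from the thing itself.
- bot.find_in(camera, thing): "extent" ([centre column, centre row, width, height] as shares, 0 to 1, of the picture: columns of its width, rows of its height, round what is visible of it).
- bot.landmark_of(camera, thing): "at" ([row, column] as shares, 0 to 1, of the picture: columns of its width, rows of its height: a listed point, or the origin of a listed thing).
The state is a dict: "clock": time; "q": joint angles; "qvel": joint speeds; "joint_torque": joint torques, N m; "position": TCP position; "eef_rot": TCP orientation; "force": force on the tool from outside, world axes, zero at the start; "wrist_torque": the same for the moment, N m; "finger_gap": finger opening in m; "finger_force": force on a finger pad.
Only numpy, scipy, OpenCV 4.12 (cv2) and the standard library are available. Lean on these libraries where they do the work, as an engineer would, in place of code of your own. Each camera call takes 0.05 s, during which the arm holds its last target. There are 200 camera calls.

## Working session

There is one attempt and no reset: what is moved stays moved. The work goes in short steps, Python scripts to look and compute and a tool call to move; the robot and the scene stay as the last step left them, time stands still between calls to the robot, and variables do not carry over. Pictures are saved under pics/ and viewed, at most 10 in all, crops included, and the job is handed in when it is done.

Besides the shell and the picture viewer there is one more tool, called after "Emit:" in YAML: its name, and indented under it one key for each argument. step_arm: Moves the arm, as the interface text tells. Shifts and turns lie within -1 to 1; 1 stands for 0.03 m of shift or 0.08 rad of turn. Its arguments: {"type":"object","properties":{"slide":{"type":"array","items":{"type":"array","items":{"type":"number","minimum":-1,"maximum":1}}},"twist":{"type":"array","items":{"type":"array","items":{"type":"number","minimum":-1,"maximum":1}}},"gripper":{"type":"array","items":{"type":"number"}}},"required":["slide","twist","gripper"]}

```bash
ls; mkdir -p pics; cat > h.py <<'E'
import numpy as np, cv2
from rig import bot
def world(s,r,c,d=None,z=None):
    K,R,t=s["K"],s["R"],s["t"]
    ray=np.linalg.inv(K)@[c,r,1]
    C=-R.T@t; w=R.T@ray
    if z is not None: return C+w*(z-C[2])/w[2]
    return C+w*d
def dep(s,r,c):
    p=s["range_z"][max(0,int(r)-2):int(r)+3,max(0,int(c)-2):int(c)+3]; p=p[p>0]
    return np.median(p) if len(p) else np.nan
E
python3 - <<'E'
from h import *
np.set_printoptions(precision=4,suppress=True)
print(bot.sense())
for n in("top","scene"):
    s=bot.snapshot(n); cv2.imwrite(f"pics/{n}0.png",s["color"]); print(n,s["K"][0],-s["R"].T@s["t"])
    for th in ["nest","seam_start","seam_corner","seam_end","stylus","stylus_collar","stylus_grip","rest","rest_seat","bowl","oiler","brush","cap_a"]:
        for d in bot.landmark_of(n,th)[:3]:
            r,c=d["at"][0]*384,d["at"][1]*512
            print(th,round(d["conf"],2),round(r),round(c),world(s,r,c,dep(s,r,c)))
E
```

```text
pics
{'clock': 0.0, 'q': array([ 1.1984,  0.3005,  1.5216, -0.    ,  1.3207, -0.0666]), 'qvel': array([ 0.002 ,  0.0026,  0.0017,  0.0002, -0.0004,  0.0018]), 'joint_torque': array([  0.0001, -54.3497, -36.1796,  -0.0001,   0.004 ,   0.    ]), 'position': array([0.1655, 0.5242, 0.2307]), 'eef_rot': array([-3.1403, -0.    ,  2.8358]), 'force': array([ 0.3258, -0.1625, -0.1851]), 'wrist_torque': array([ 0.0182,  0.0144, -0.0105]), 'finger_force': 0.0, 'finger_gap': 0.08531112826409888}
top [369.1823   0.     260.5021] [0.3972 0.0094 0.994 ]
nest 0.69 176 280 [ 0.5673 -0.0426  0.0639]
seam_start 0.85 196 263 [ 0.5157 -0.0002  0.0601]
seam_start 0.51 192 379 [ 0.5277 -0.2956  0.0601]
seam_corner 0.85 195 311 [ 0.5187 -0.1219  0.0616]
seam_corner 0.65 271 202 [0.3245 0.1573 0.0145]
seam_end 0.71 163 306 [ 0.604  -0.111   0.0602]
seam_end 0.29 118 170 [0.7266 0.2491 0.0458]
stylus 0.59 152 377 [ 0.6478 -0.3159  0.001 ]
stylus 0.55 192 383 [ 0.5275 -0.3024  0.0691]
stylus_collar 0.61 190 385 [ 0.5305 -0.3046  0.0853]
stylus_grip 0.79 190 393 [ 0.5245 -0.3115  0.1201]
stylus_grip 0.58 144 39
[... 667 characters left out ...]
   0.0589]
stylus 0.79 241 114 [ 0.5767 -0.306   0.0595]
stylus 0.62 289 113 [ 0.8347 -0.2954  0.2097]
stylus_collar 0.86 221 105 [ 0.5453 -0.3154  0.0889]
stylus_collar 0.83 274 106 [ 0.6637 -0.3262  0.0606]
stylus_grip 0.74 215 103 [ 0.5442 -0.316   0.106 ]
stylus_grip 0.71 262 106 [ 0.6594 -0.3201  0.0874]
rest 0.6 247 113 [ 0.5754 -0.3109  0.0401]
rest_seat 0.77 223 109 [ 0.545  -0.3092  0.08  ]
bowl 0.87 180 370 [0.489  0.3352 0.0023]
bowl 0.57 302 171 [ 0.7244 -0.2189  0.0094]
oiler 0.8 262 395 [0.7997 0.2112 0.0597]
oiler 0.5 181 372 [0.4943 0.3388 0.0015]
oiler 0.38 188 170 [ 0.3771 -0.1657  0.01  ]
cap_a 0.5 159 283 [0.3395 0.1517 0.0067]
cap_a 0.44 302 169 [ 0.7237 -0.2224  0.0093]
```

```bash
python3 - <<'E'
import cv2
a=cv2.imread("pics/top0.png")[110:260,225:425]
cv2.imwrite("pics/topc.png",cv2.resize(a,(800,600),interpolation=2))
a=cv2.imread("pics/scene0.png")[140:330,50:300]
cv2.imwrite("pics/scenec.png",cv2.resize(a,(788,600),interpolation=2))
E
```

```text
(no output)
```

View pics/topc.png

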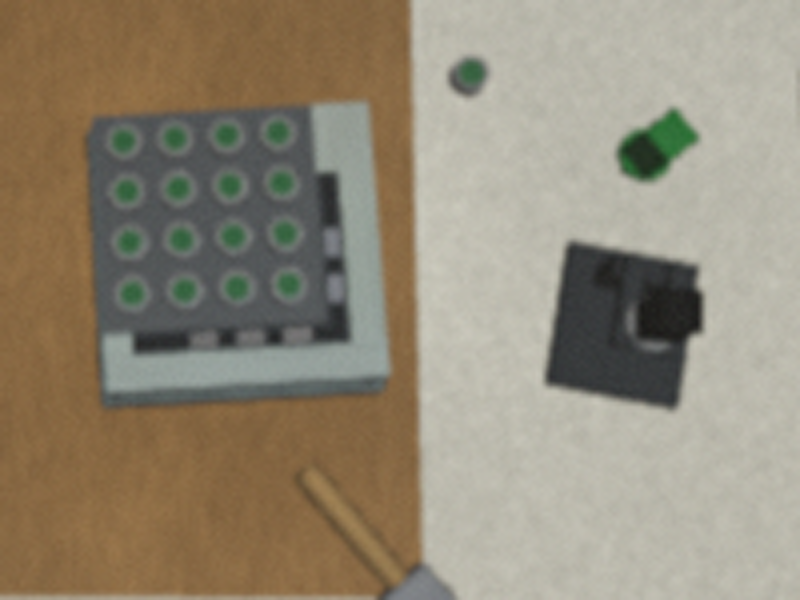

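View pics/scenec.png

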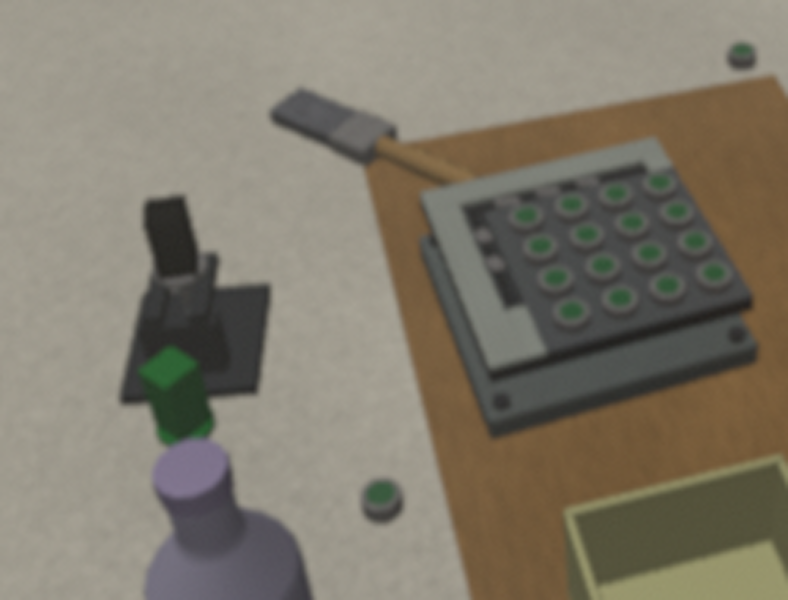

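```bash
python3 - <<'E'
from h import *
np.set_printoptions(precision=3,suppress=True)
s=bot.snapshot("wrist");st=bot.sense()
from scipy.spatial.transform import Rotation as Ro
Rt=Ro.from_euler('xyz',st["eef_rot"]).as_matrix()
C=-s["R"].T@s["t"]
print(s["K"],Rt.T@(C-st["position"]),Rt.T@s["R"].T,Rt)
s=bot.snapshot("top")
# quads: mask the rest (dark) & stylus handle, from depth
K,R,t=s["K"],s["R"],s["t"]
v,u=np.mgrid[0:384,0:512]
P=(np.stack([(u-K[0,2])/K[0,0],(v-K[1,2])/K[1,1],np.ones(u.shape)],-1)*s["range_z"][...,None]-t)@R
z=P[...,2]
def rect(m,n):
    m=m&(s["range_z"]>0); q=P[m][:,:2].astype(np.float32); r=cv2.minAreaRect(q); print(n,m.sum(),r,np.median(P[m][:,2]),q.mean(0))
x,y=P[...,0],P[...,1]
near=(abs(x-.535)<.09)&(abs(y+.3)<.08)
g=s["color"].max(2)<75
rect(near&(z>.105)&g,"handle top")
rect(near&(z<.02)&g,"restbase")
rect(near&(z>.055)&(z<.075)&g,"prongs")
nn=(abs(x-.57)<.14)&(abs(y+.045)<.13)
rect(nn&(z>.045),"tray")
rect(nn&(z>.045)&(z<.062)&(s["color"].max(2)<70),"groove")
E
```

```text
[[315.047   0.    257.537]
 [  0.    315.047 200.742]
 [  0.      0.      1.   ]] [ 0.068  0.001 -0.141] [[ 0.    -0.965 -0.264]
 [ 1.     0.     0.001]
 [-0.001 -0.264  0.965]] [[-0.954  0.301  0.   ]
 [ 0.301  0.954 -0.   ]
 [-0.    -0.    -1.   ]]
handle top 130 ((0.5316022634506226, -0.3142419457435608), (0.023021509870886803, 0.026066625490784645), 84.45568084716797) 0.11970037313835927 [ 0.531 -0.313]
restbase 668 ((0.5391681790351868, -0.31619277596473694), (0.08675070106983185, 0.09536120295524597), 78.83958435058594) 0.010492583963001963 [ 0.529 -0.303]
prongs 186 ((0.5443840026855469, -0.3177856504917145), (0.05013979971408844, 0.0600430890917778), 79.38346862792969) 0.06486235679179886 [ 0.551 -0.312]
tray 4859 ((0.5812881588935852, -0.05425039678812027), (0.18047583103179932, 0.18012046813964844), 3.635982036590576) 0.06453222918197822 [ 0.579 -0.054]
groove 167 ((0.5709084868431091, -0.05300922691822052), (0.10554297268390656, 0.13387081027030945), 3.976815938949585) 0.05983851425675087 [ 0.55  -0.075]
```

Emit:
step_arm:
  slide:
    - [-1, -1, -1]
    - [-1, -1, -1]
    - [-1, -1, -0.5]
    - [-1, -1, 0]
    - [-1, -1, 0]
    - [-1, -1, 0]
    - [-1, -1, 0]
    - [-1, -1, 0]
    - [0, -1, 0]
    - [0, -1, 0]
    - [0, -1, 0]
    - [0, -1, 0]
    - [0, -1, 0]
    - [0, -1, 0]
    - [0, -1, 0]
  twist:
    - [0, 0, -1]
    - [0, 0, -1]
    - [0, 0, -1]
    - [0, 0, -0.82]
    - [0, 0, 0]
    - [0, 0, 0]
    - [0, 0, 0]
    - [0, 0, 0]
    - [0, 0, 0]
    - [0, 0, 0]
    - [0, 0, 0]
    - [0, 0, 0]
    - [0, 0, 0]
    - [0, 0, 0]
    - [0, 0, 0]
  gripper: [1, 1, 1, 1, 1, 1, 1, 1, 1, 1, 1, 1, 1, 1, 1]

```text
clock: 3.38
position: [0.3808, 0.054, 0.3064]
eef_rot: [3.142, 0.0, 3.142]
force: [0.5, 0.9, 0.2]
finger_gap: 0.0854
finger_force: 0.0
```

Emit:
step_arm:
  slide:
    - [-1, -1, 0]
    - [-1, -1, 0]
    - [-1, -1, 0]
    - [-1, -0.8, 0]
    - [-1, 0, 0]
    - [0, 0, 0]
    - [0, 0, 0]
  twist:
    - [0, 0, 0]
    - [0, 0, 0]
    - [0, 0, 0]
    - [0, 0, 0]
    - [0, 0, 0]
    - [0, 0, 0]
    - [0, 0, 0]
  gripper: [1, 1, 1, 1, 1, 1, 1]

```text
clock: 4.25
position: [0.5304, -0.059, 0.3062]
eef_rot: [3.142, -0.0, -3.142]
force: [-0.1, 0.1, 0.1]
finger_gap: 0.0857
finger_force: 0.0
```

```bash
cat >> h.py <<'E'
def cloud(s):
    K,R,t=s["K"],s["R"],s["t"]
    v,u=np.mgrid[0:384,0:512]
    return (np.stack([(u-K[0,2])/K[0,0],(v-K[1,2])/K[1,1],np.ones(u.shape)],-1)*s["range_z"][...,None]-t)@R
def rect(P,s,m,n):
    m=m&(s["range_z"]>0); q=P[m][:,:2].astype(np.float32)
    if len(q)<5: print(n,"none"); return
    r=cv2.minAreaRect(q); print(n,m.sum(),np.round([*r[0],*r[1],r[2]],4),np.median(P[m][:,2]))
E
python3 - <<'E'
from h import *
np.set_printoptions(precision=4,suppress=True)
s=bot.snapshot("wrist");cv2.imwrite("pics/w1.png",s["color"]);print(bot.sense()["position"])
P=cloud(s);x,y,z=P[...,0],P[...,1],P[...,2];col=s["color"].max(2)
nn=(abs(x-.57)<.14)&(abs(y+.045)<.13)
rect(P,s,nn&(z>.045),"tray")
rect(P,s,nn&(z>.045)&(z<.062)&(col<70),"groove")
for th in ["seam_start","seam_corner","seam_end","nest"]:
    for d in bot.landmark_of("wrist",th)[:2]:
        r,c=d["at"][0]*384,d["at"][1]*512
        print(th,round(d["conf"],2),round(r),round(c),world(s,r,c,z=.05),world(s,r,c,z=.06),dep(s,r,c))
E
```

```text
[ 0.5304 -0.0589  0.3065]
tray 56381 [ 0.5797 -0.0536  0.1809  0.18    3.5745] 0.3688066248397517
groove 1193 [ 0.5568 -0.0541  0.1347  0.158   3.5826] 0.05826291083899351
seam_start 0.82 159 301 [ 0.5164 -0.0025  0.05  ] [ 0.5151 -0.0039  0.06  ] 0.3888548
seam_start 0.7 3 429 [0.3429 0.1335 0.05  ] [0.346  0.1286 0.06  ] 0.38474825
seam_corner 0.78 165 213 [ 0.5242 -0.1139  0.05  ] [ 0.5227 -0.1124  0.06  ] 0.3909315
seam_corner 0.64 176 30 [ 0.5386 -0.3486  0.05  ] [ 0.5367 -0.3413  0.06  ] 0.3387691
seam_end 0.82 232 217 [ 0.6143 -0.1126  0.05  ] [ 0.6105 -0.1112  0.06  ] 0.41441455
nest 0.84 195 261 [ 0.5639 -0.0528  0.05  ] [ 0.5614 -0.0529  0.06  ] 0.38785553
```

View pics/w1.png

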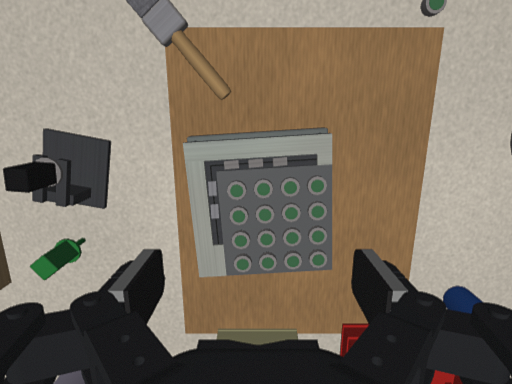

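```bash
python3 - <<'E'
from h import *
np.set_printoptions(precision=4,suppress=True)
s=bot.snapshot("wrist")
P=cloud(s)
yaw=np.radians(3.58);c=np.array([.5797,-.0536]);A=np.array([[np.cos(yaw),-np.sin(yaw)],[np.sin(yaw),np.cos(yaw)]])
L=(P[...,:2]-c)@A; z=P[...,2]; ok=(s["range_z"]>0)
rim=ok&(abs(L[...,0]+.082)<.004)&(abs(L[...,1])<.07); print("rim",np.median(z[rim]))
rim2=ok&(abs(L[...,1]+.082)<.004)&(abs(L[...,0])<.07); print("rim2",np.median(z[rim2]))
zr=np.median(z[rim])
g=np.arange(-.1,.1,.0004)
xx,yy=np.meshgrid(g,g,indexing='ij') # rows x, cols y
W=np.stack([xx,yy],-1)@A.T+c
W=np.concatenate([W,np.full(W.shape[:2]+(1,),zr)],-1)
q=W@s["R"].T+s["t"]; q=q@s["K"].T
uv=(q[...,:2]/q[...,2:]).astype(np.float32)
im=cv2.remap(s["color"],uv[...,0],uv[...,1],cv2.INTER_CUBIC)
cv2.imwrite("pics/rect.png",im)
gr=im.max(2).astype(int)
ix=lambda v:int((v+.1)/.0004)
print("x profile at free start y .05..060",[(round(g[i]*1000,1),int(np.median(gr[i,ix(.052):ix(.062)]))) for i in range(ix(-.085),ix(-.04),3)])
print("x prof at tab-free?",[(round(g[i]*1000,1),int(np.median(gr[i,ix(.028):ix(.036)]))) for i in range(ix(-.085),ix(-.04),3)])
for x0 in (.02,.026):
  print("y profile x",x0,[(round(g[i]*1000,1),int(np.median(gr[ix(x0):ix(x0+.006),i]))) for i in range(ix(-.09),ix(-.04),3)])
E
```

```text
rim 0.06216577806166253
rim2 0.06218362253699431
x profile at free start y .05..060 [(np.float64(-85.2), 151), (np.float64(-84.0), 148), (np.float64(-82.8), 150), (np.float64(-81.6), 152), (np.float64(-80.4), 150), (np.float64(-79.2), 149), (np.float64(-78.0), 152), (np.float64(-76.8), 151), (np.float64(-75.6), 149), (np.float64(-74.4), 150), (np.float64(-73.2), 148), (np.float64(-72.0), 149), (np.float64(-70.8), 152), (np.float64(-69.6), 153), (np.float64(-68.4), 159), (np.float64(-67.2), 122), (np.float64(-66.0), 74), (np.float64(-64.8), 60), (np.float64(-63.6), 64), (np.float64(-62.4), 63), (np.float64(-61.2), 45), (np.float64(-60.0), 46), (np.float64(-58.8), 59), (np.float64(-57.6), 63), (np.float64(-56.4), 64), (np.float64(-55.2), 62), (np.float64(-54.0), 63), (np.float64(-52.8), 78), (np.float64(-51.6), 92), (np.float64(-50.4), 93), (np.float64(-49.2), 92), (np.float64(-48.0), 91), (np.float64(-46.8), 91), (np.float64(-45.6), 92), (np.float64(-44.4), 91), (np.float64(-43.2), 92), (np.float64(-42.0), 91), (np.float64(-40.8), 91)]
x prof at tab-free? [(np.float64(-85.2), 154), (n
[... 2422 characters left out ...]
loat64(-73.2), 147), (np.float64(-72.0), 149), (np.float64(-70.8), 150), (np.float64(-69.6), 151), (np.float64(-68.4), 152), (np.float64(-67.2), 139), (np.float64(-66.0), 82), (np.float64(-64.8), 59), (np.float64(-63.6), 60), (np.float64(-62.4), 63), (np.float64(-61.2), 64), (np.float64(-60.0), 54), (np.float64(-58.8), 35), (np.float64(-57.6), 58), (np.float64(-56.4), 63), (np.float64(-55.2), 62), (np.float64(-54.0), 60), (np.float64(-52.8), 73), (np.float64(-51.6), 87), (np.float64(-50.4), 91), (np.float64(-49.2), 90), (np.float64(-48.0), 90), (np.float64(-46.8), 90), (np.float64(-45.6), 90), (np.float64(-44.4), 89), (np.float64(-43.2), 90), (np.float64(-42.0), 90), (np.float64(-40.8), 90)]
```

View pics/rect.png

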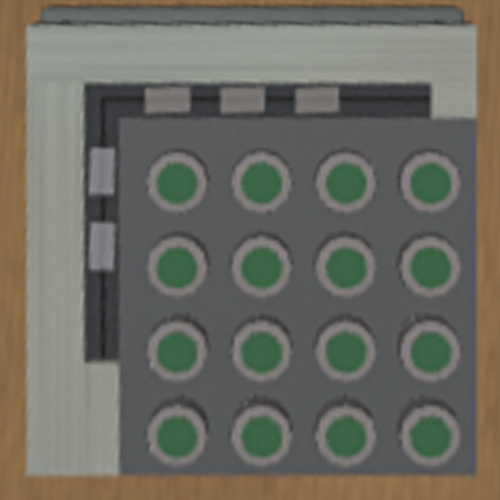

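Emit:
step_arm:
  slide:
    - [0, -1, 0]
    - [0, -1, 0]
    - [0, -1, 0]
    - [0, -1, 0]
    - [0, -1, 0]
    - [0, -1, 0]
    - [0, -1, 0]
    - [0, -1, 0]
    - [0, -0.5, 0]
    - [0, 0, 0]
    - [0, 0, 0]
  twist:
    - [0, 0, 0]
    - [0, 0, 0]
    - [0, 0, 0]
    - [0, 0, 0]
    - [0, 0, 0]
    - [0, 0, 0]
    - [0, 0, 0]
    - [0, 0, 0]
    - [0, 0, 0]
    - [0, 0, 0]
    - [0, 0, 0]
  gripper: [1, 1, 1, 1, 1, 1, 1, 1, 1, 1, 1]

```text
clock: 5.92
position: [0.531, -0.3132, 0.3064]
eef_rot: [3.142, 0.0, -3.141]
force: [0.1, 0.4, 0.1]
finger_gap: 0.0854
finger_force: 0.0
```

```bash
python3 - <<'E'
from h import *
np.set_printoptions(precision=4,suppress=True)
s=bot.snapshot("wrist");cv2.imwrite("pics/w2.png",s["color"][:, :]);print(bot.sense()["position"],bot.sense()["force"])
P=cloud(s);x,y,z=P[...,0],P[...,1],P[...,2];col=s["color"].max(2)
near=(abs(x-.535)<.09)&(abs(y+.305)<.08)
rect(P,s,near&(z>.115)&(z<.14)&(col<90),"handle top")
rect(P,s,near&(z>.08)&(z<.14)&(col<90),"handle")
rect(P,s,near&(z>.061)&(z<.069)&(col<90),"prongs")
rect(P,s,near&(z<.02)&(z>.004)&(col<90),"base")
rect(P,s,near&(z>.066)&(z<.075)&(col>90),"collar")
for th in ["stylus_grip","stylus_collar","rest_seat"]:
    for d in bot.landmark_of("wrist",th)[:2]:
        r,c=d["at"][0]*384,d["at"][1]*512
        print(th,round(d["conf"],2),round(r),round(c),world(s,r,c,z=.093 if "grip" in th else .065))
E
```

```text
[ 0.531  -0.3131  0.3065] [ 0.3959  0.3385 -0.2778]
handle top 582 [ 0.5297 -0.3154  0.0259  0.026  85.5935] 0.11846724444749107
handle 690 [ 0.5296 -0.3154  0.0259  0.0261 85.5935] 0.11830254390745881
prongs 613 [ 0.5422 -0.317   0.0421  0.0602 79.1749] 0.06365831983108663
base 2768 [ 0.5376 -0.3161  0.0898  0.0995 79.1149] 0.008618687460647641
collar 94 [ 0.5245 -0.3147  0.0343  0.0237 84.0165] 0.06854541361276531
stylus_grip 0.97 256 251 [ 0.6308 -0.3201  0.093 ]
stylus_grip 0.84 175 254 [ 0.5304 -0.3156  0.093 ]
stylus_collar 0.75 173 257 [ 0.5326 -0.3123  0.065 ]
stylus_collar 0.66 250 247 [ 0.6354 -0.3259  0.065 ]
rest_seat 0.82 173 254 [ 0.5333 -0.3163  0.065 ]
```

View pics/w2.png

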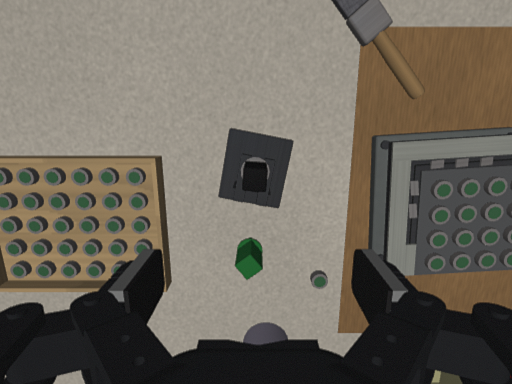

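Emit:
step_arm:
  slide:
    - [0.02, -0.065, 1]
    - [0, 0, 1]
    - [0, 0, 1]
    - [0, 0, 1]
    - [0, 0, 1]
    - [0, 0, 1]
    - [0, 0, 1]
    - [0, 0, 0.65]
    - [0, 0, 0]
    - [0, 0, 0]
    - [0, 0, 0]
    - [0, 0, 0]
    - [0, 0, 0]
    - [0, 0, 0]
    - [0, 0, 0]
    - [0, 0, 0]
    - [0, 0, 0]
  twist:
    - [0, 0, 0.96]
    - [0, 0, 0]
    - [0, 0, 0]
    - [0, 0, 0]
    - [0, 0, 0]
    - [0, 0, 0]
    - [0, 0, 0]
    - [0, 0, 0]
    - [0, 0, 0]
    - [0, 0, 0]
    - [0, 0, 0]
    - [0, 0, 0]
    - [0, 0, 0]
    - [0, 0, 0]
    - [0, 0, 0]
    - [0, 0, 0]
    - [0, 0, 0]
  gripper: [1, 1, 1, 1, 1, 1, 1, 1, 1, 1, 0, 0, 0, 0, 0, 0, 0]

```text
clock: 8.25
position: [0.5304, -0.3161, 0.0771]
eef_rot: [-3.141, 0.0, 3.065]
force: [-1.1, 0.3, 6.2]
finger_gap: 0.0256
finger_force: 59.3
```

```bash
python3 -c "
from h import *
s=bot.sense();print({k:np.round(s[k],4) for k in('clock','position','eef_rot','force','wrist_torque','finger_gap','finger_force')})"
```

```text
{'clock': np.float64(8.25), 'position': array([ 0.5304, -0.3161,  0.0771]), 'eef_rot': array([-3.1413e+00,  5.0000e-04,  3.0646e+00]), 'force': array([-1.0571,  0.295 ,  6.166 ]), 'wrist_torque': array([0.1147, 0.1233, 0.0014]), 'finger_gap': np.float64(0.0256), 'finger_force': np.float64(59.3096)}
```

Emit:
step_arm:
  slide:
    - [0, 0, -0.5]
    - [0, 0, -1]
    - [0, 0, -1]
    - [0, 0, 0]
    - [0, 0.5, 0]
    - [-0.24, 1, 0]
    - [0, 1, 0]
    - [0, 1, 0]
    - [0, 1, 0]
    - [0, 1, 0]
    - [0, 1, 0]
    - [0, 1, 0]
    - [0, 1, 0]
    - [0, 1, 0]
    - [0, 0.6, 0]
    - [0, 0.3, 0]
    - [0, 0, 0]
    - [0, 0, 0]
    - [0, 0, 0]
  twist:
    - [0, 0, 0]
    - [0, 0, 0]
    - [0, 0, -0.87]
    - [0, 0, -0.87]
    - [0, 0, 0]
    - [0, 0, 0]
    - [0, 0, 0]
    - [0, 0, 0]
    - [0, 0, 0]
    - [0, 0, 0]
    - [0, 0, 0]
    - [0, 0, 0]
    - [0, 0, 0]
    - [0, 0, 0]
    - [0, 0, 0]
    - [0, 0, 0]
    - [0, 0, 0]
    - [0, 0, 0]
    - [0, 0, 0]
  gripper: [0, 0, 0, 0, 0, 0, 0, 0, 0, 0, 0, 0, 0, 0, 0, 0, 0, 0, 0]

```text
clock: 10.62
position: [0.518, -0.0048, 0.1517]
eef_rot: [-3.142, -0.0, -3.08]
force: [-0.4, -0.7, -0.3]
finger_gap: 0.0256
finger_force: 59.0
```

```bash
cat > st.py <<'E'
from h import *
np.set_printoptions(precision=4,suppress=True)
s=bot.sense();print({k:np.round(s[k],4) for k in('clock','position','eef_rot','force','wrist_torque')})
yaw=np.radians(3.58);A=np.array([[np.cos(yaw),-np.sin(yaw)],[np.sin(yaw),np.cos(yaw)]])
L=(s["position"][:2]-[.5805,-.054])@A
print("nest-frame mm",L*1000,"from start along path",55-L[1]*1000,"tip z mm",(s["position"][2]-.0521)*1000)
E
python3 - <<'E'
from h import *
s=bot.snapshot("wrist");cv2.imwrite("pics/w3.png",s["color"])
E
python3 st.py
```

```text
{'clock': np.float64(10.675), 'position': array([ 0.518 , -0.0047,  0.1517]), 'eef_rot': array([-3.1416, -0.0001, -3.0802]), 'force': array([ 0.7696, -0.1475, -0.9066]), 'wrist_torque': array([-0.0642,  0.0116,  0.0027])}
nest-frame mm [-59.258   53.0594] from start along path 1.9406176813731975 tip z mm 99.64647183277906
```

View pics/w3.png

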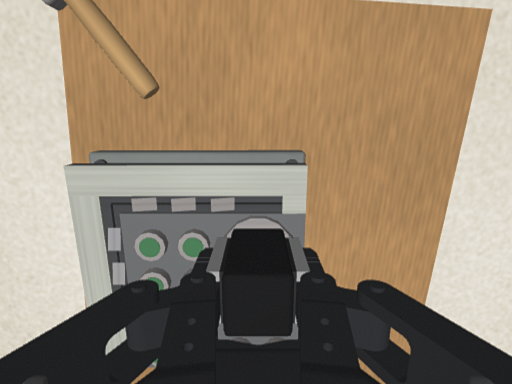

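Emit:
step_arm:
  slide:
    - [0.025, 0, 0.6]
    - [0, 0, 0.4]
    - [0, 0, 0.2]
    - [0, 0, 0]
    - [0, 0, 0]
  twist:
    - [0, 0, 0]
    - [0, 0, 0]
    - [0, 0, 0]
    - [0, 0, 0]
    - [0, 0, 0]
  gripper: [0, 0, 0, 0, 0]

```text
clock: 11.3
position: [0.5175, -0.0043, 0.1162]
eef_rot: [-3.141, 0.001, -3.079]
force: [-0.4, -0.8, -0.9]
finger_gap: 0.0252
finger_force: 59.0
```

Emit:
step_arm:
  slide:
    - [0, 0, 0.04]
    - [0, 0, 0.03]
    - [0, 0, 0]
    - [0, 0, 0]
  twist:
    - [0, 0, 0]
    - [0, 0, 0]
    - [0, 0, 0]
    - [0, 0, 0]
  gripper: [0, 0, 0, 0]

```text
clock: 11.8
position: [0.5173, -0.0043, 0.1137]
eef_rot: [-3.142, 0.0, -3.079]
force: [0.2, 1.0, -0.8]
finger_gap: 0.0255
finger_force: 59.0
```

```bash
python3 st.py
```

```text
{'clock': np.float64(11.8), 'position': array([ 0.5173, -0.0043,  0.1137]), 'eef_rot': array([-3.1416,  0.0001, -3.0793]), 'force': array([ 0.1808,  0.9877, -0.7512]), 'wrist_torque': array([-0.0378, -0.0348,  0.0369])}
nest-frame mm [-59.9718  53.5842] from start along path 1.4157630329332278 tip z mm 61.63647804175137
```

Emit:
step_arm:
  slide:
    - [0, 0, 0.035]
    - [0, 0, 0.035]
    - [0, 0, 0]
    - [0, 0, 0]
  twist:
    - [0, 0, 0]
    - [0, 0, 0]
    - [0, 0, 0]
    - [0, 0, 0]
  gripper: [0, 0, 0, 0]

```text
clock: 12.3
position: [0.5173, -0.0043, 0.1116]
eef_rot: [-3.142, 0.0, -3.079]
force: [-0.7, -0.1, -0.6]
finger_gap: 0.0253
finger_force: 59.0
```

Emit:
step_arm:
  slide:
    - [0, 0, 0.035]
    - [0, 0, 0.035]
    - [0, 0, 0]
    - [0, 0, 0]
  twist:
    - [0, 0, 0]
    - [0, 0, 0]
    - [0, 0, 0]
    - [0, 0, 0]
  gripper: [0, 0, 0, 0]

```text
clock: 12.8
position: [0.5173, -0.0043, 0.1096]
eef_rot: [-3.142, 0.0, -3.079]
force: [0.2, -0.9, 1.8]
finger_gap: 0.0252
finger_force: 59.0
```

Emit:
step_arm:
  slide:
    - [0, 0, 0.035]
    - [0, 0, 0.02]
    - [0, 0, 0]
    - [0, 0, 0]
  twist:
    - [0, 0, 0]
    - [0, 0, 0]
    - [0, 0, 0]
    - [0, 0, 0]
  gripper: [0, 0, 0, 0]

```text
clock: 13.3
position: [0.5173, -0.0043, 0.1079]
eef_rot: [-3.142, 0.0, -3.079]
force: [-0.9, 0.5, 2.7]
finger_gap: 0.0255
finger_force: 59.1
```

```bash
python3 - <<'E'
from h import *
f=[]
for i in range(8): bot.snapshot("wrist"); f.append(bot.sense()["force"])
print(np.mean(f,0),np.std(f,0))
E
python3 st.py
```

```text
[-0.42297526  0.24024846  2.86687614] [0.40886311 0.42654817 0.30867161]
{'clock': np.float64(13.7), 'position': array([ 0.5173, -0.0043,  0.1079]), 'eef_rot': array([-3.1416,  0.    , -3.0794]), 'force': array([-0.9133,  0.0074,  3.3374]), 'wrist_torque': array([ 0.065 ,  0.0937, -0.0511])}
nest-frame mm [-59.9922  53.5697] from start along path 1.4303148657891143 tip z mm 55.75072832658444
```

Emit:
step_arm:
  slide:
    - [0, -0.04, 0.02]
    - [0, -0.083, 0]
    - [0, -0.083, 0]
    - [0, -0.083, 0]
    - [0, -0.083, 0]
    - [0, -0.083, 0]
    - [0, -0.083, 0]
    - [0, -0.083, 0]
    - [0, -0.083, 0]
    - [0, -0.083, 0]
    - [0, -0.083, 0]
    - [0, -0.083, 0]
    - [0, -0.083, 0]
    - [0, -0.083, 0]
    - [0, -0.083, 0]
  twist:
    - [0, 0, 0]
    - [0, 0, 0]
    - [0, 0, 0]
    - [0, 0, 0]
    - [0, 0, 0]
    - [0, 0, 0]
    - [0, 0, 0]
    - [0, 0, 0]
    - [0, 0, 0]
    - [0, 0, 0]
    - [0, 0, 0]
    - [0, 0, 0]
    - [0, 0, 0]
    - [0, 0, 0]
    - [0, 0, 0]
  gripper: [0, 0, 0, 0, 0, 0, 0, 0, 0, 0, 0, 0, 0, 0, 0]

```text
clock: 15.58
position: [0.5195, -0.0405, 0.1072]
eef_rot: [-3.141, -0.0, -3.079]
force: [-0.8, 0.8, 4.2]
finger_gap: 0.0253
finger_force: 59.7
```

```bash
python3 st.py
```

```text
{'clock': np.float64(15.575), 'position': array([ 0.5195, -0.0405,  0.1072]), 'eef_rot': array([-3.1414, -0.0001, -3.0794]), 'force': array([-0.7917,  0.7769,  4.1744]), 'wrist_torque': array([ 0.0954,  0.0565, -0.016 ])}
nest-frame mm [-60.0342  17.2457] from start along path 37.75428447809073 tip z mm 55.10615649753834
```

Emit:
step_arm:
  slide:
    - [0, -0.083, 0]
    - [0, -0.083, 0]
    - [0, -0.083, 0]
  twist:
    - [0, 0, 0]
    - [0, 0, 0]
    - [0, 0, 0]
  gripper: [0, 0, 0]

```text
clock: 15.95
position: [0.52, -0.0479, 0.1072]
eef_rot: [3.142, -0.0, -3.079]
force: [-0.5, 2.5, 3.7]
finger_gap: 0.0249
finger_force: 59.6
```

```bash
cat > tabs.py <<'E'
from h import *
yaw=np.radians(3.58);A=np.array([[np.cos(yaw),-np.sin(yaw)],[np.sin(yaw),np.cos(yaw)]])
f=[]
for n in ("wrist","top"):
    s=bot.snapshot(n);f.append(bot.sense()["force"][2]);P=cloud(s);c=[.5797,-.0536] if n=="wrist" else [.5813,-.0543]
    L=(P[...,:2]-c)@A*1000;z=P[...,2]*1000;ok=s["range_z"]>0
    for name,m in [("free0",(L[...,1]>58)&(L[...,1]<70))]+[(f"tab{i+1} {a}",(55-L[...,1]>h+a)&(55-L[...,1]<h+a+6)) for i,h in enumerate((20,50,80)) for a in (0,6,12)]:
        m=m&ok&(abs(L[...,0]+60)<3.5); print(n,name,m.sum(),np.round(np.median(z[m]),1) if m.any() else None)
print(f)
E
python3 tabs.py; python3 st.py
```

```text
wrist free0 186 54.4
wrist tab1 0 93 55.0
wrist tab1 6 200 144.0
wrist tab1 12 292 148.7
wrist tab2 0 295 148.7
wrist tab2 6 234 146.6
wrist tab2 12 89 59.0
wrist tab3 0 460 162.6
wrist tab3 6 647 179.2
wrist tab3 12 92 58.3
top free0 26 402.9
top tab1 0 14 388.2
top tab1 6 16 388.8
top tab1 12 12 389.3
top tab2 0 16 388.3
top tab2 6 15 388.5
top tab2 12 13 388.7
top tab3 0 12 387.6
top tab3 6 18 391.3
top tab3 12 13 391.7
[np.float64(2.4198987737280317), np.float64(3.7072553027462973)]
{'clock': np.float64(16.05), 'position': array([ 0.52  , -0.0483,  0.1073]), 'eef_rot': array([-3.1409,  0.0001, -3.0795]), 'force': array([ 0.1923, -1.6862,  3.7073]), 'wrist_torque': array([-0.3053,  0.0194, -0.0438])}
nest-frame mm [-60.0138   9.5152] from start along path 45.48477796417245 tip z mm 55.16590408957348
```

```bash
python3 - <<'E'
from h import *
s=bot.snapshot("scene")
yaw=np.radians(3.58);A=np.array([[np.cos(yaw),-np.sin(yaw)],[np.sin(yaw),np.cos(yaw)]])
def px(a,b,z):
    w=np.append(A@np.array([a,b])/1000+[.5805,-.054],z); q=s["K"]@(s["R"]@w+s["t"]); return q[:2]/q[2]
pts=np.array([px(-60,y,.058) for y in(60,35,17,5,-13,-25,-43,-60)]); print(np.round(pts))
u0,v0=(pts.min(0)-25).astype(int);u1,v1=(pts.max(0)+25).astype(int)
cv2.imwrite("pics/sc2.png",cv2.resize(s["color"][v0:v1,u0:u1],None,fx=6,fy=6,interpolation=2)[:600,:800])
print(u0,v0,u1,v1)
E
```

```text
[[250. 195.]
 [240. 197.]
 [232. 199.]
 [227. 200.]
 [220. 202.]
 [214. 203.]
 [207. 205.]
 [199. 207.]]
174 169 274 231
```

View pics/sc2.png

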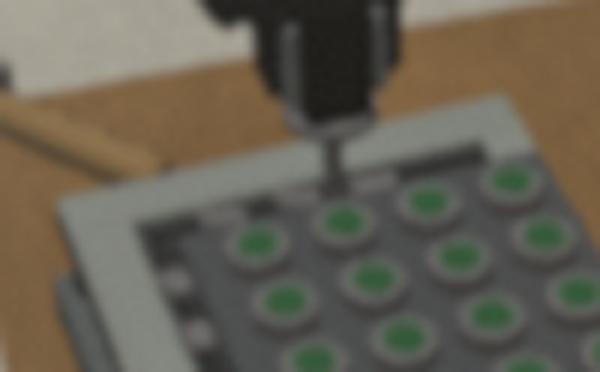

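Emit:
step_arm:
  slide:
    - [0, -0.083, 0.015]
    - [0, -0.083, 0]
    - [0, -0.083, 0]
    - [0, -0.083, 0]
    - [0, -0.083, 0]
    - [0, -0.083, 0]
    - [0, -0.083, 0]
    - [0, -0.083, 0]
    - [0, -0.083, 0]
    - [0, -0.083, 0]
    - [0, -0.083, 0]
  twist:
    - [0, 0, 0]
    - [0, 0, 0]
    - [0, 0, 0]
    - [0, 0, 0]
    - [0, 0, 0]
    - [0, 0, 0]
    - [0, 0, 0]
    - [0, 0, 0]
    - [0, 0, 0]
    - [0, 0, 0]
    - [0, 0, 0]
  gripper: [0, 0, 0, 0, 0, 0, 0, 0, 0, 0, 0]

```text
clock: 17.48
position: [0.5216, -0.0752, 0.1067]
eef_rot: [3.141, -0.0, -3.079]
force: [0.6, 2.8, 4.8]
finger_gap: 0.0255
finger_force: 59.8
```

```bash
python3 st.py; python3 tabs.py|grep -E "wrist (free0|tab1)"
```

```text
{'clock': np.float64(17.475), 'position': array([ 0.5216, -0.0752,  0.1067]), 'eef_rot': array([ 3.1415, -0.0001, -3.0794]), 'force': array([0.634 , 2.8153, 4.7844]), 'wrist_torque': array([0.8243, 0.1334, 0.0257])}
nest-frame mm [-60.0611 -17.4725] from start along path 72.47250949156837 tip z mm 54.63811697133588
wrist free0 197 54.0
wrist tab1 0 101 54.7
wrist tab1 6 714 178.2
wrist tab1 12 466 162.0
```

Emit:
step_arm:
  slide:
    - [0, -0.083, 0]
    - [0, -0.083, 0]
    - [0, -0.083, 0]
    - [0, -0.083, 0]
    - [0, -0.083, 0]
    - [0, -0.083, 0]
    - [0, -0.083, 0]
    - [0, -0.083, 0]
    - [0, -0.083, 0]
    - [0, -0.083, 0]
    - [0, -0.083, 0]
    - [0, -0.083, 0]
    - [0, -0.083, 0]
    - [0, -0.083, 0]
  twist:
    - [0, 0, 0]
    - [0, 0, 0]
    - [0, 0, 0]
    - [0, 0, 0]
    - [0, 0, 0]
    - [0, 0, 0]
    - [0, 0, 0]
    - [0, 0, 0]
    - [0, 0, 0]
    - [0, 0, 0]
    - [0, 0, 0]
    - [0, 0, 0]
    - [0, 0, 0]
    - [0, 0, 0]
  gripper: [0, 0, 0, 0, 0, 0, 0, 0, 0, 0, 0, 0, 0, 0]

```text
clock: 19.32
position: [0.5238, -0.11, 0.1068]
eef_rot: [3.142, -0.0, -3.079]
force: [-0.6, 4.9, 4.1]
finger_gap: 0.0255
finger_force: 59.8
```

```bash
python3 tabs.py|grep -E "wrist (free0|tab)"; python3 st.py
```

```text
wrist free0 183 54.1
wrist tab1 0 95 54.9
wrist tab1 6 93 54.8
wrist tab1 12 93 54.8
wrist tab2 0 96 54.8
wrist tab2 6 151 55.3
wrist tab2 12 736 177.6
wrist tab3 0 91 54.9
wrist tab3 6 86 54.8
wrist tab3 12 343 148.0
{'clock': np.float64(19.425), 'position': array([ 0.5239, -0.1104,  0.1068]), 'eef_rot': array([-3.1408,  0.0001, -3.0795]), 'force': array([-0.191 , -0.9736,  3.9979]), 'wrist_torque': array([-0.2949,  0.0726,  0.0114])}
nest-frame mm [-60.0439 -52.7916] from start along path 107.79158239298657 tip z mm 54.71310656212373
```

Emit:
step_arm:
  slide:
    - [0, -0.083, 0]
    - [0, -0.083, 0]
    - [0, -0.06, 0]
    - [0, 0, 0]
    - [-0.05, 0, 0]
    - [-0.083, 0, 0]
    - [-0.083, 0, 0]
    - [-0.083, 0, 0]
    - [-0.083, 0, 0]
    - [-0.083, 0, 0]
    - [-0.083, 0, 0]
    - [-0.083, 0, 0]
    - [-0.083, 0, 0]
    - [-0.083, 0, 0]
    - [-0.083, 0, 0]
    - [-0.083, 0, 0]
    - [-0.083, 0, 0]
  twist:
    - [0, 0, 0]
    - [0, 0, 0]
    - [0, 0, 0]
    - [0, 0, 0]
    - [0, 0, 0]
    - [0, 0, 0]
    - [0, 0, 0]
    - [0, 0, 0]
    - [0, 0, 0]
    - [0, 0, 0]
    - [0, 0, 0]
    - [0, 0, 0]
    - [0, 0, 0]
    - [0, 0, 0]
    - [0, 0, 0]
    - [0, 0, 0]
    - [0, 0, 0]
  gripper: [0, 0, 0, 0, 0, 0, 0, 0, 0, 0, 0, 0, 0, 0, 0, 0, 0]

```text
clock: 21.55
position: [0.5558, -0.1147, 0.1068]
eef_rot: [-3.142, 0.0, -3.079]
force: [-3.7, -0.6, 3.8]
finger_gap: 0.0253
finger_force: 60.0
```

```bash
python3 st.py
```

```text
{'clock': np.float64(21.55), 'position': array([ 0.5558, -0.1147,  0.1068]), 'eef_rot': array([-3.1416,  0.0001, -3.0794]), 'force': array([-3.7294, -0.6199,  3.7739]), 'wrist_torque': array([-0.0667,  0.8643,  0.0047])}
nest-frame mm [-28.4874 -59.0105] from start along path 114.01045106109063 tip z mm 54.74089222304251
```

Emit:
step_arm:
  slide:
    - [-0.083, -0.01, 0]
    - [-0.083, -0.01, 0]
    - [-0.083, 0, 0]
    - [-0.083, 0, 0]
    - [-0.083, 0, 0]
    - [-0.083, 0, 0]
    - [-0.083, 0, 0]
    - [-0.083, 0, 0]
    - [-0.083, 0, 0]
    - [-0.083, 0, 0]
    - [-0.083, 0, 0]
    - [-0.083, 0, 0]
    - [-0.083, 0, 0]
  twist:
    - [0, 0, 0]
    - [0, 0, 0]
    - [0, 0, 0]
    - [0, 0, 0]
    - [0, 0, 0]
    - [0, 0, 0]
    - [0, 0, 0]
    - [0, 0, 0]
    - [0, 0, 0]
    - [0, 0, 0]
    - [0, 0, 0]
    - [0, 0, 0]
    - [0, 0, 0]
  gripper: [0, 0, 0, 0, 0, 0, 0, 0, 0, 0, 0, 0, 0]

```text
clock: 23.18
position: [0.5881, -0.1133, 0.1068]
eef_rot: [-3.142, 0.0, -3.079]
force: [-4.4, -0.4, 5.1]
finger_gap: 0.0255
finger_force: 60.0
```

Emit:
step_arm:
  slide:
    - [-0.083, 0, 0]
    - [-0.083, 0, 0]
    - [-0.083, 0, 0]
    - [-0.083, 0, 0]
    - [-0.083, 0, 0]
    - [-0.083, 0, 0]
    - [-0.083, 0, 0]
    - [-0.083, 0, 0]
    - [-0.083, 0, 0]
    - [0, 0, 0]
  twist:
    - [0, 0, 0]
    - [0, 0, 0]
    - [0, 0, 0]
    - [0, 0, 0]
    - [0, 0, 0]
    - [0, 0, 0]
    - [0, 0, 0]
    - [0, 0, 0]
    - [0, 0, 0]
    - [0, 0, 0]
  gripper: [0, 0, 0, 0, 0, 0, 0, 0, 0, 0]

```text
clock: 24.42
position: [0.6109, -0.1118, 0.1069]
eef_rot: [-3.141, 0.001, -3.079]
force: [0.2, 0.1, 4.1]
finger_gap: 0.0253
finger_force: 59.9
```

```bash
python3 st.py; python3 - <<'E'
from h import *
yaw=np.radians(3.58);A=np.array([[np.cos(yaw),-np.sin(yaw)],[np.sin(yaw),np.cos(yaw)]])
s=bot.snapshot("wrist");P=cloud(s);L=(P[...,:2]-[.5797,-.0536])@A*1000;z=P[...,2]*1000
for h in(20,26,32,50,56,62):
    m=(s["range_z"]>0)&(abs(L[...,1]+60)<3.5)&(L[...,0]+60>h)&(L[...,0]+60<h+6); print(h,m.sum(),np.median(z[m]) if m.any() else 0)
E
python3 tabs.py|grep -E "wrist (free0|tab)"
```

```text
{'clock': np.float64(24.425), 'position': array([ 0.6109, -0.1118,  0.1069]), 'eef_rot': array([-3.1414,  0.0013, -3.0793]), 'force': array([0.2254, 0.1036, 4.0699]), 'wrist_torque': array([ 0.0093, -0.0396, -0.0757])}
nest-frame mm [ 26.6822 -59.6286] from start along path 114.62857756187961 tip z mm 54.8436416862091
20 131 54.964024758514306
26 116 54.72971120120451
32 111 54.75716842699569
50 103 54.815903730119686
56 105 54.897617932328274
62 98 54.85993385372999
wrist free0 268 54.3
wrist tab1 0 126 54.9
wrist tab1 6 140 55.0
wrist tab1 12 141 54.8
wrist tab2 0 135 55.0
wrist tab2 6 139 55.0
wrist tab2 12 136 54.7
wrist tab3 0 135 54.9
wrist tab3 6 137 54.8
wrist tab3 12 132 55.0
```

Emit:
step_arm:
  slide:
    - [-0.083, 0, 0]
    - [-0.025, 0, 0]
    - [0, 0, 0]
    - [0, 0, -0.2]
    - [0, 0, -0.6]
    - [0, 0, -0.7]
    - [0, 0, 0]
    - [0.21, -0.63, 0]
    - [0.5, -1, 0]
    - [0.5, -1, 0]
    - [0.5, -1, 0]
    - [0.5, -1, 0]
    - [0.5, -1, 0]
    - [0.5, -0.6, 0]
    - [0, -0.4, 0]
    - [0, 0, 0]
    - [0, 0, 0]
    - [0, 0, 0]
    - [0, 0, 0]
  twist:
    - [0, 0, 0]
    - [0, 0, 0]
    - [0, 0, 0]
    - [0, 0, 0]
    - [0, 0, 0]
    - [0, 0, 0]
    - [0, 0, 0]
    - [0, 0, 0]
    - [0, 0, 0]
    - [0, 0, 0]
    - [0, 0, 0]
    - [0, 0, 0]
    - [0, 0, 0]
    - [0, 0, 0]
    - [0, 0, 0]
    - [0, 0, 0.87]
    - [0, 0, 0.87]
    - [0, 0, 0]
    - [0, 0, 0]
  gripper: [0, 0, 0, 0, 0, 0, 0, 0, 0, 0, 0, 0, 0, 0, 0, 0, 0, 0, 0]

```text
clock: 26.95
position: [0.5299, -0.3161, 0.1515]
eef_rot: [3.141, -0.0, 3.066]
force: [0.0, 1.0, -0.6]
finger_gap: 0.0256
finger_force: 59.4
```

```bash
python3 - <<'E'
from h import *
s=bot.snapshot("scene");cv2.imwrite("pics/sc3.png",cv2.resize(s["color"][160:300,50:200],None,fx=4,fy=4,interpolation=2))
E
python3 st.py
```

```text
{'clock': np.float64(27.0), 'position': array([ 0.5299, -0.3161,  0.1516]), 'eef_rot': array([ 3.1415, -0.0002,  3.0661]), 'force': array([ 0.7498,  0.5844, -0.724 ]), 'wrist_torque': array([-0.0415, -0.0456,  0.0338])}
nest-frame mm [ -66.8726 -258.4506] from start along path 313.45060516054673 tip z mm 99.51817731730588
```

View pics/sc3.png

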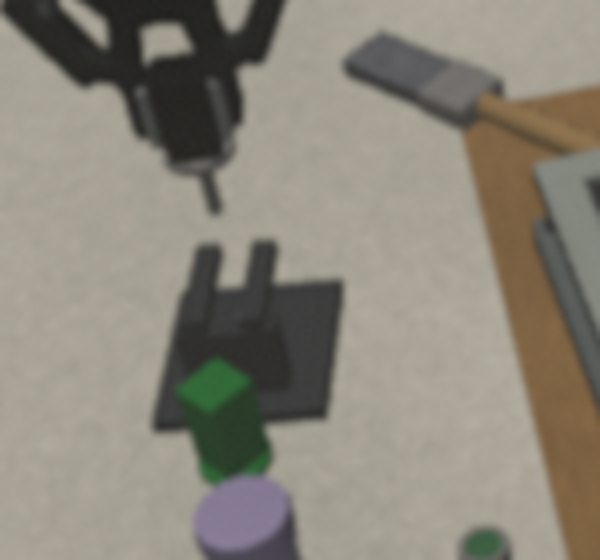

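Emit:
step_arm:
  slide:
    - [-0.02, 0, 0.5]
    - [0, 0, 0.6]
    - [0, 0, 0.6]
    - [0, 0, 0.4]
    - [0, 0, 0.2]
    - [0, 0, 0]
    - [0, 0, 0]
  twist:
    - [0, 0, 0]
    - [0, 0, 0]
    - [0, 0, 0]
    - [0, 0, 0]
    - [0, 0, 0]
    - [0, 0, 0]
    - [0, 0, 0]
  gripper: [0, 0, 0, 0, 0, 0, 0]

```text
clock: 27.88
position: [0.5306, -0.3164, 0.0834]
eef_rot: [-3.141, 0.001, 3.065]
force: [-0.0, -0.2, -0.3]
finger_gap: 0.0255
finger_force: 59.4
```

Emit:
step_arm:
  slide:
    - [0, 0, 0.05]
    - [0, 0, 0.05]
    - [0, 0, 0.03]
    - [0, 0, 0]
    - [0, 0, 0]
  twist:
    - [0, 0, 0]
    - [0, 0, 0]
    - [0, 0, 0]
    - [0, 0, 0]
    - [0, 0, 0]
  gripper: [0, 0, 0, 0, 0]

```text
clock: 28.5
position: [0.5304, -0.3162, 0.0789]
eef_rot: [-3.142, 0.0, 3.065]
force: [0.1, 0.3, -0.5]
finger_gap: 0.0256
finger_force: 59.4
```

Emit:
step_arm:
  slide:
    - [0, 0, 0.03]
    - [0, 0, 0.02]
    - [0, 0, 0]
    - [0, 0, 0]
  twist:
    - [0, 0, 0]
    - [0, 0, 0]
    - [0, 0, 0]
    - [0, 0, 0]
  gripper: [0, 0, 0, 0]

```text
clock: 29.0
position: [0.5304, -0.3162, 0.0774]
eef_rot: [-3.142, 0.0, 3.065]
force: [-1.2, 0.4, -0.3]
finger_gap: 0.0255
finger_force: 59.4
```

Emit:
step_arm:
  slide:
    - [0, 0, 0.02]
    - [0, 0, 0.01]
    - [0, 0, 0]
    - [0, 0, 0]
  twist:
    - [0, 0, 0]
    - [0, 0, 0]
    - [0, 0, 0]
    - [0, 0, 0]
  gripper: [0, 0, 0, 0]

```text
clock: 29.5
position: [0.5305, -0.3162, 0.0771]
eef_rot: [-3.141, 0.0, 3.065]
force: [-2.6, 1.5, 6.4]
finger_gap: 0.0257
finger_force: 60.3
```

Emit:
step_arm:
  slide:
    - [0, 0, 0]
    - [0, 0, 0]
    - [0, 0, 0]
    - [0, 0, 0]
    - [0, 0, 0]
    - [0, 0, 0]
    - [0, 0, 0]
    - [0, 0, 0]
    - [0, 0, -0.3]
    - [0, 0, -0.6]
    - [0, 0, -1]
    - [0, 0, -1]
    - [0, 0, -1]
    - [0, 0, -1]
    - [0, 0, -1]
    - [0, 0, 0]
    - [0, 0, 0]
  twist:
    - [0, 0, 0]
    - [0, 0, 0]
    - [0, 0, 0]
    - [0, 0, 0]
    - [0, 0, 0]
    - [0, 0, 0]
    - [0, 0, 0]
    - [0, 0, 0]
    - [0, 0, 0]
    - [0, 0, 0]
    - [0, 0, 0]
    - [0, 0, 0]
    - [0, 0, 0]
    - [0, 0, 0]
    - [0, 0, 0]
    - [0, 0, 0]
    - [0, 0, 0]
  gripper: [0.3, 0.5, 0.7, 1, 1, 1, 1, 1, 1, 1, 1, 1, 1, 1, 1, 1, 1]

```text
clock: 31.62
position: [0.5302, -0.3161, 0.2536]
eef_rot: [3.142, -0.0, 3.065]
force: [0.2, 0.4, -0.7]
finger_gap: 0.0856
finger_force: 0.0
```

```bash
python3 - <<'E'
from h import *
s=bot.snapshot("wrist");cv2.imwrite("pics/w4.png",s["color"])
P=cloud(s);x,y,z=P[...,0],P[...,1],P[...,2];col=s["color"].max(2)
near=(abs(x-.535)<.09)&(abs(y+.305)<.08)
rect(P,s,near&(z>.115)&(z<.14)&(col<90),"handle top")
rect(P,s,near&(z>.061)&(z<.069)&(col<90),"prongs")
rect(P,s,near&(z>.066)&(z<.075)&(col>90),"collar")
E
python3 st.py;python3 tabs.py|grep wrist
```

```text
handle top 789 [ 5.29800e-01 -3.15500e-01  2.54000e-02  2.60000e-02  8.60452e+01] 0.11849870828696492
prongs 778 [ 5.42300e-01 -3.17100e-01  4.20000e-02  6.03000e-02  7.88886e+01] 0.06362748001639276
collar 108 [ 5.24600e-01 -3.15200e-01  3.39000e-02  2.29000e-02  8.72037e+01] 0.06857363690111418
{'clock': np.float64(31.675), 'position': array([ 0.5301, -0.316 ,  0.2531]), 'eef_rot': array([ 3.1412, -0.0007,  3.0646]), 'force': array([-0.0458,  0.4373, -0.4904]), 'wrist_torque': array([ 0.0035,  0.0198, -0.0096])}
nest-frame mm [ -66.6414 -258.3909] from start along path 313.3909102923089 tip z mm 201.0107197670349
wrist free0 0 None
wrist tab1 0 0 None
wrist tab1 6 0 None
wrist tab1 12 0 None
wrist tab2 0 36 59.2
wrist tab2 6 43 59.3
wrist tab2 12 38 59.2
wrist tab3 0 39 59.1
wrist tab3 6 35 59.4
wrist tab3 12 41 59.1
```

View pics/w4.png

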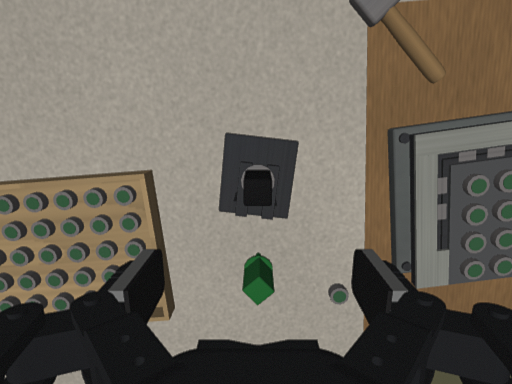

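```bash
python3 -c "
from rig import bot
print(bot.job_done())"
```

```text
the job is handed in; nothing more can be done
None
```

I ran the seam in one pass without lifting off and handed the job in at about 32 s. Depth readings show all five tabs flat, and the stylus hangs released in its fork where it started. I got no verdict back, and I did not recheck the bystanders' positions.

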